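Set the appliance tester four clicks on and start the test

TASK

On the yellow appliance tester, turn the black pointer dial exactly four clicks clockwise from where it stands, nudging it round gently with a fingertip and not gripping it, and leave it resting in that fourth click. Only then press the green button fully down with a fingertip and let it come up again, leaving the dial where it is. Do not press the red button or shift anything lying on the bench.

Things in the scene. Friction and masses are not known exactly. Their poses are not given: they have to be found in the camera images.
- tester: yellow bench case with a dark grey control panel on top, 230 mm deep (its x), 300 wide (y), 100 high; heavy, fixed. Origin: centre of its underside, on the bench. x points to its back (carry handle), y to its left. Panel at z = 100 mm. Dial axis at x -30, y -72 mm. A white adaptor, 62 x 66 mm, fixed in the socket at x 55, y 85, stands 49 mm above the panel; display, jacks and keys under 5 mm
- dial_center (a point): the dial: black round skirt 60 mm across and 8 mm high on the panel, with an upright straight bar across its middle, 58 mm long, 14 wide, 20 high above the skirt (graspable, but here only to be pushed sideways near its end). This point: on the upright turning axis, at the top of the bar, 28 mm above the panel
- dial_pointer (a point): the end of the bar that bears the white line (the pointer), at the top of the bar, 29 mm from the axis; it points at one of nine marks round the dial (the first red, the others white). To leave a stop takes about 0.06 N m (2 to 3 N near the bar's end); past half-way to the next stop the dial snaps forward into it by itself and stays there
- dial (a joint): angle of the dial in rad: 0 at the first mark (red), where the pointer is 120 degrees anticlockwise (seen from above) of the tester's x axis; grows as the dial turns clockwise seen from above. Nine click stops 0.5236 rad (30 degrees) apart, 0 to 4.189, with hard ends. It starts in one of the first four stops
- test_top (a point): centre of the top of the green push button (TEST), 26 mm across, its top 18 mm above the panel in a black collar 42 mm across and 12 mm high
- test (a joint): travel of the green button in m: 0 up, 0.006 fully down (flush with its collar); sprung, about 4.5 N when fully down
- stop_top (a point): centre of the top of the red push button, same size and height as the green one, 64 mm to its left: not to be pressed
- stop (a joint): travel of the red button in m, 0 up, 0.006 down
- adaptor_a_mid (a point): loose white plug-in adaptor, 62 x 66 x 46 mm, on the bench left of the tester; point at its centre. Leave alone
- adaptor_b_mid (a point): another such adaptor beside it; point at its centre. Leave alone
- labels: green roll of labels, 72 mm across, 28 mm high, on the bench right of the tester; origin at the centre of its underside. Leave alone
- driver: orange-handled screwdriver, 160 mm, lying right of the tester. Leave alone
- mug: blue mug, 82 mm across, 95 mm high, right of the tester; origin at the centre of its underside. Leave alone
- spray: spray can, 52 mm across, 150 mm high, left of the tester; origin at the centre of its underside. Leave alone

How it is judged (in metres and radians):
On the way, in this order (a step that is already met when the one before it is completed fails the run):
1. the dial rests in the fourth stop clockwise from its start (distance of dial_pointer from where it was at the start of the episode between 0.0478 and 0.0523 m and velocity of joint dial between -0.1 and 0.1 rad/s), for 0.3 s.
2. the green button is fully down (value of joint test above 0.005 m and distance of dial_pointer from where it was at the start of the episode between 0.0478 and 0.0523 m), for 0.05 s.
At the end, for the whole second after the job is handed in: The dial rests in the stop four clicks (120 degrees) clockwise of its start, within 0.3 of a click (9 degrees); the green button, pressed at least 5 of its 6 mm after the dial was set, is up again (within 1 mm); the red button is up (distance of dial_pointer from where it was at the start of the episode between 0.0478 and 0.0523 m and value of joint each of test, stop below 0.001 m); the robot touches nothing.
It fails at once if the green button went down while the dial was not four clicks on from its start (value of joint test above 0.0025 m and not (distance of dial_pointer from where it was at the start of the episode between 0.0478 and 0.0523 m)).
It fails at once if the red button was pressed (value of joint stop above 0.0025 m).
It fails at once if the dial was gripped or forced (more than 20 N on it) (contact force between the fingers and dial above 20 N).
It fails at once if a thing lying about was shoved, lifted or knocked over (moved more than 15 mm) (distance of any of adaptor_a_mid, adaptor_b_mid, labels, driver, mug, spray from where it was at the start of the episode above 0.015 m).
It also fails if it takes over 48 s, if anything falls off the work surface, if the arm or the gripper's body presses on something with over 40 N, if the wrist force passes 120 N, or if a joint passes its speed limit or range.

ROBOT

A 6-joint arm with a two-finger parallel gripper is mounted at the origin on the work surface. World frame = base frame: x ahead of the robot, y to its left, z up, the work surface at z = 0. Lengths are in m, angles in degrees, forces in N, time in s.
With the tool pointing down it reaches from about 0.4 to 0.925 m from the base axis. Payload 12.5 kg.
Tool frame: the origin (TCP) lies at the very end of the fingers, on their centre line; the grasp point (between the pads) lies 19 mm behind it; z points along the fingers, y is the direction in which the jaws open and shut (so a half turn about z gives the same grasp; the last joint's range is limited). The gripper opens to 95 mm and grips with 3 to 60 N. Pads are 20 mm wide; open, the fingers measure 119 mm over their backs; the gripper's body (75 mm by 180 mm) begins 59 mm behind the grasp point.
Start: joints at [-74.29, 28.126, 89.318, -0, 62.55, -6.05], TCP at [0.232, -0.58, 0.215] pointing down, gripper open.
Joint ranges: [-177.58, 177.58], [-47.91, 125.51], [2.72, 160], [-65.01, 245.01], [3.68, 167.84], [-153.87, 153.87]. Speed limits (degrees/s): [127.2, 127.2, 159.86, 180, 180, 180].

INTERFACE

Orientations are given as a 3x3 rotation matrix whose columns are the frame's x, y, z axes.
In Python, from station import manip gives the robot as it stands.
- The arm moves only by the tool jog_arm, never from a script. Its argument "rows" is a list of rows, each a list of 7 numbers: the turn, a rotation vector about the tool's x, y, z in units of pi/4 rad (1.0 is pi/4 rad), then the shift along the tool's x, y, z in units of 100 mm (1.0 is 100 mm), then the opening in per cent of the stroke, from 0 (shut) to 100 (fully open). In form: [[ax, ay, az, x, y, z, jaw], ...]. A call has 1 to 8 rows; each row is the pose to reach, as a shift and turn from the pose commanded when the call began, along the tool's axes at that moment; what a row does not reach only later rows make up. A row lasts 1/8 s, in which the tool goes at most 62.5 mm and 10.7 degrees, less where a joint would pass 70% of its speed; a pose out of reach is approached as far as the arm can. A call with a number of a shift or a turn outside -1 to 1 is refused whole. A call with a gripper value outside its range is refused whole. The fingers move at their own pace and stop on an object; "newtons" is the grip in N (left out, the last holds). Time passes only in rows, so rows that repeat a pose let the fingers close. It gives the time, the measured TCP pose, the force and the opening at its end, in the units of the state.
- manip.get_obs(): the state, without advancing time (a new reading comes with each control period).
- manip.get_image(name): name is "scene" or "top" or "wrist"; returns the picture (480x640x3 uint8, red, green, blue); there is no depth.
- manip.camera_model(name): a dict with "K" (3x3 intrinsics, pixels), "R" (3x3) and "t" (3): a world point X has camera coordinates R X + t. Camera axes: x right, y down, z forward; pixel columns grow to the right and rows downward; lengths in m; the calibration is good to about 2 mm. A picture is of the moment at which its call begins: read the wrist's pose just before it. camera_model takes no time and is no camera call; for the wrist camera it gives the pose at the moment of the call.
- manip.sign_off(): hands the job in, once; it reports no verdict.
The state is a dict: "time_s": time; "joints": joint angles; "dq": joint speeds; "effort": joint torques, N m; "tool_pos": TCP position; "eef_rot": TCP orientation; "ft_force": force on the tool from outside, world axes, zero at the start; "torque": the same for the moment, N m; "gripper_width": finger opening in m.
Only numpy, scipy, OpenCV 4.12 (cv2) and the standard library are available. Lean on these libraries where they do the work, as an engineer would, in place of code of your own. Each camera call takes 0.05 s, during which the arm holds its last target. There are 200 camera calls.

## Working session

There is one attempt and no reset: what is moved stays moved. The work goes in short steps, Python scripts to look and compute and a tool call to move; the robot and the scene stay as the last step left them, time stands still between calls to the robot, and variables do not carry over. Pictures are saved under pics/ and viewed, about 8 in all and at most 12, crops included, and the job is handed in when it is done.

Besides the shell and the picture viewer there is one more tool, called after "Emit:" in YAML: its name, and indented under it one key for each argument. jog_arm: Moves the arm, as the interface text tells. Shifts and turns lie within -1 to 1; 1 stands for 100 mm of shift or pi/4 rad of turn. Its arguments: {"type":"object","properties":{"rows":{"type":"array"},"newtons":{"type":"number"}},"required":["rows"]}

```bash
mkdir -p pics; python3 - <<'E'
from station import manip
import cv2,numpy as np
for n in ("scene","top"):
    cv2.imwrite(f"pics/{n}0.png",manip.get_image(n)[:,:,::-1])
    m=manip.camera_model(n);print(n,{k:np.round(v,4).tolist() for k,v in m.items()})
o=manip.get_obs();print(o['tool_pos'],np.round(o['eef_rot'],3).tolist(),o['time_s'],o['ft_force'])
E
```

```text
scene {'K': [[585.6286, 0.0, 326.6354], [0.0, 585.6286, 238.9689], [0.0, 0.0, 1.0]], 'R': [[-0.4006, 0.9162, 0.0069], [0.758, 0.3356, -0.5593], [-0.5148, -0.2188, -0.8289]], 't': [0.1939, -0.4069, 1.4669]}
top {'K': [[599.2183, 0.0, 327.8487], [0.0, 599.2183, 235.6119], [0.0, 0.0, 1.0]], 'R': [[0.0016, -1.0, 0.0048], [-0.984, -0.0024, -0.1781], [0.1781, -0.0044, -0.984]], 't': [0.0286, 0.5949, 1.4499]}
[ 0.23166658 -0.58023025  0.21409644] [[0.929, 0.371, -0.0], [0.371, -0.929, 0.001], [0.0, -0.001, -1.0]] 0.1 [ 0.29589352 -0.97032978 -0.5048002 ]
```

View pics/top0.png

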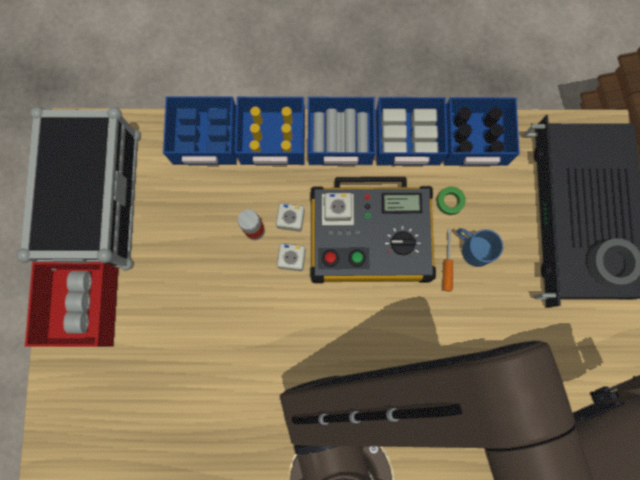

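View pics/scene0.png

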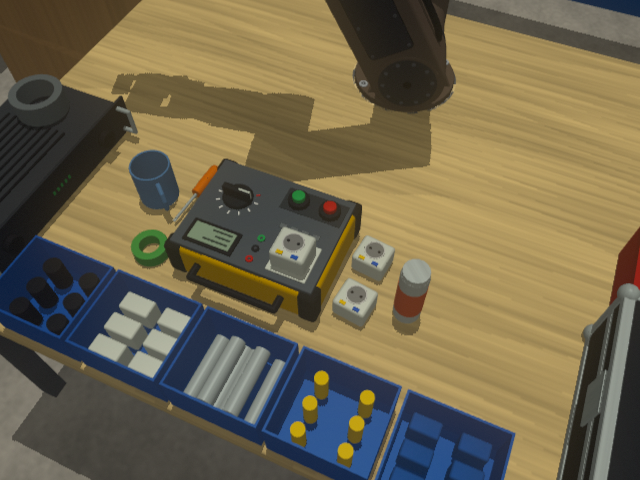

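The top view shows the tester at about (312–433, 187–280), the dial at (403,242), green at (358,257) and red at (331,257). The scene view shows the dial at (237,195) and green at (299,196). I'll enlarge both.

```bash
python3 - <<'E'
import cv2,numpy as np
a=cv2.imread("pics/top0.png")[180:290,300:445]; b=cv2.imread("pics/scene0.png")[155:265,200:345]
f=lambda i:cv2.resize(i,None,fx=5.5,fy=5.5,interpolation=cv2.INTER_CUBIC)
cv2.imwrite("pics/c1.png",f(a)[:600,:800])
cv2.imwrite("pics/c2.png",f(b)[:600,:800])
E
```

```text
(no output)
```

View pics/c1.png

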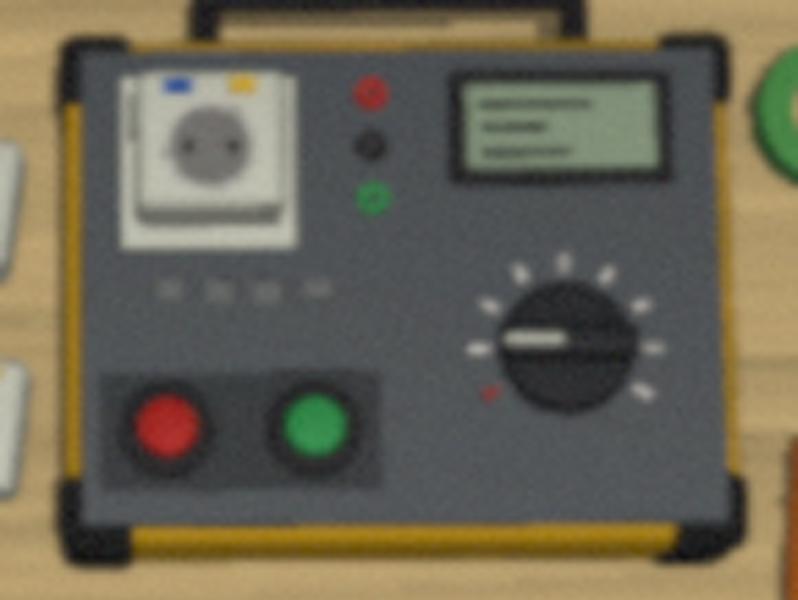

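View pics/c2.png

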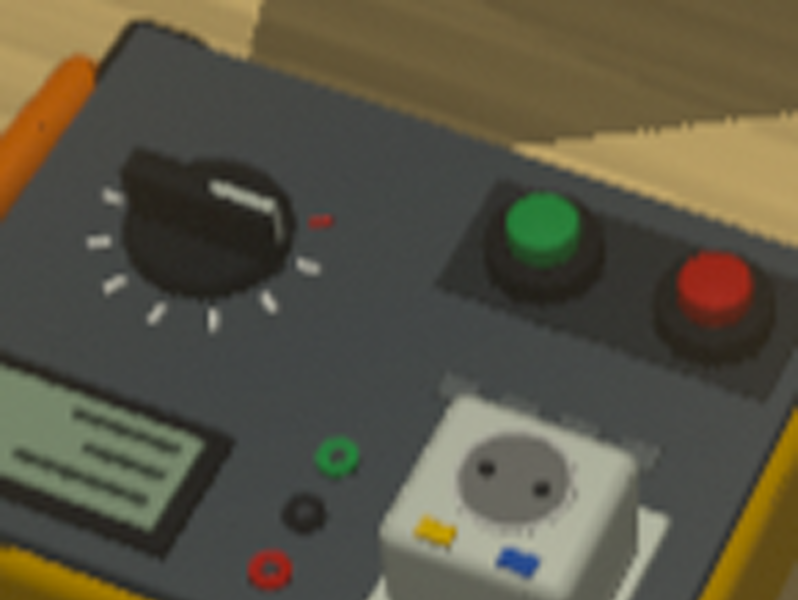

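Top crop: the pointer is on the second mark (white line at (503–567, 338), start angle 90° CCW). Marks at 90° are (480,349) and at −90° (653,349). Green is at (316,424) and red at (168,426). Scene crop: green top is at (543,220), red at (715,283).

```bash
cat > h.py <<'E'
import numpy as np
from station import manip
def ray(name,px,z,m=None):
    m=m or manip.camera_model(name);R=np.array(m['R']);t=np.array(m['t']);K=np.array(m['K'])
    c=-R.T@t; d=R.T@np.linalg.inv(K)@np.array([*px,1.]); return c+d*(z-c[2])/d[2]
def proj(name,X,m=None):
    m=m or manip.camera_model(name);p=np.array(m['K'])@(np.array(m['R'])@X+np.array(m['t']));return p[:2]/p[2]
E
python3 - <<'E'
from h import *
T=lambda u,v:((u+.5)/5.5-.5+300,(v+.5)/5.5-.5+180)
S=lambda u,v:((u+.5)/5.5-.5+200,(v+.5)/5.5-.5+155)
P={}
for n,pt,ps,z in [('green',(316,424),(543,220),.118),('red',(168,426),(715,283),.118),('m90',(480,349),(308,266),.1),('m-90',(653,349),(113,196),.1),('m0',(564,263),(155,314),.1),('m30',(521,273),(212,320),.1),('m-30',(606,274),(115,285),.1),('barL',(503,338),None,.128)]:
    a=ray('top',T(*pt),z); b=ray('scene',S(*ps),z) if ps else a
    print(n,np.round(a,4),np.round(b,4))
E
```

```text
green [ 0.5323 -0.0396  0.118 ] [ 0.5306 -0.0388  0.118 ]
red [0.5313 0.0245 0.118 ] [0.5315 0.0259 0.118 ]
m90 [ 0.5685 -0.1132  0.1   ] [ 0.5693 -0.1111  0.1   ]
m-90 [ 0.5686 -0.1895  0.1   ] [ 0.5695 -0.188   0.1   ]
m0 [ 0.6072 -0.151   0.1   ] [ 0.6089 -0.1494  0.1   ]
m30 [ 0.6026 -0.1319  0.1   ] [ 0.6033 -0.1303  0.1   ]
m-30 [ 0.6023 -0.1695  0.1   ] [ 0.6036 -0.168   0.1   ]
barL [ 0.5686 -0.1203  0.128 ] [ 0.5686 -0.1203  0.128 ]
```

Both cameras agree: dial axis ≈ (0.569, −0.1505), green ≈ (0.5315, −0.039), yaw ≈ 0, button spacing 64–65 mm. Dial starts in stop 2 and the target is 30° clockwise of x. I'm approaching with the jaws closed and the tool squared to the world axes.

Emit:
jog_arm:
  rows:
    - [0,0,0.485,0.93,-0.63,0,0]
    - [0,0,0.485,0.93,-0.63,0,0]
    - [0,0,0.485,0.93,-0.63,0,0]

```text
time_s: 0.48
tool_pos: [0.2962, -0.4851, 0.2148]
eef_rot: [[1.0, -0.001, -0.0], [-0.001, -1.0, 0.001], [-0.0, -0.001, -1.0]]
ft_force: [-0.3, -0.3, 0.5]
gripper_width: 0.0703
```

Emit:
jog_arm:
  rows:
    - [0,0,0,0.63,-0.93,0,0]
    - [0,0,0,0.63,-0.93,0,0]
    - [0,0,0,0.63,-0.93,0,0]

```text
time_s: 0.85
tool_pos: [0.3589, -0.3931, 0.2147]
eef_rot: [[1.0, 0.004, -0.0], [0.004, -1.0, 0.0], [-0.0, -0.0, -1.0]]
ft_force: [-0.9, -1.0, 0.6]
gripper_width: 0.0404
```

Emit:
jog_arm:
  rows:
    - [0,0,0,0.63,-0.93,0,0]
    - [0,0,0,0.63,-0.93,0,0]
    - [0,0,0,0.63,-0.93,0,0]

```text
time_s: 1.23
tool_pos: [0.4219, -0.3009, 0.2146]
eef_rot: [[1.0, 0.003, 0.0], [0.003, -1.0, -0.0], [0.0, 0.0, -1.0]]
ft_force: [-0.2, -1.0, -0.5]
gripper_width: 0.0104
```

Emit:
jog_arm:
  rows:
    - [0,0,0,0.63,-0.93,0,0]
    - [0,0,0,0.63,-0.93,0,0]
    - [0,0,0,0.63,-0.93,0,0]

```text
time_s: 1.6
tool_pos: [0.485, -0.2084, 0.2144]
eef_rot: [[1.0, 0.002, 0.0], [0.002, -1.0, -0.0], [0.0, 0.0, -1.0]]
ft_force: [-1.5, -0.9, -0.5]
gripper_width: 0.0005
```

Emit:
jog_arm:
  rows:
    - [0,0,0,0.58,-0.92,0,0]
    - [0,0,0,0.58,-0.92,0,0]
    - [0,0,0,0.58,-0.92,0.4,0]
    - [0,0,0,0.58,-0.92,0.4,0]

```text
time_s: 2.1
tool_pos: [0.541, -0.1182, 0.1726]
eef_rot: [[1.0, -0.001, -0.005], [-0.001, -1.0, 0.001], [-0.005, -0.001, -1.0]]
ft_force: [-0.2, 0.2, 0.4]
gripper_width: 0.0002
```

```bash
python3 - <<'E'
from h import *
import cv2
m=manip.camera_model("wrist"); cv2.imwrite("pics/w1.png",manip.get_image("wrist")[:,:,::-1])
o=manip.get_obs();print(o['tool_pos'],o['ft_force'])
print({k:np.round(v,4).tolist() for k,v in m.items()})
for X in [(.569,-.1505,.128),(.569,-.1215,.128),(.5315,-.039,.118),(.569,-.1505,.1), tuple(o['tool_pos'])]: print(X,proj('wrist',np.array(X),m))
E
```

```text
[ 0.54162781 -0.1185038   0.17416561] [0.41171154 0.26867597 0.43956035]
{'K': [[333.2331, 0.0, 317.7223], [0.0, 333.2331, 239.9189], [0.0, 0.0, 1.0]], 'R': [[-0.0019, -1.0, -0.0013], [-0.9624, 0.0015, 0.2715], [-0.2715, 0.0018, -0.9624]], 't': [-0.1163, 0.5006, 0.4965]}
(0.569, -0.1505, 0.128) [367.98738847 220.80864435]
(0.569, -0.1215, 0.128) [323.76763759 220.87826043]
(0.5315, -0.039, 0.118) [208.13506464 269.26524015]
(0.569, -0.1505, 0.1) [362.51982737 212.58862413]
(np.float64(0.5416278095527253), np.float64(-0.11850379954932069), np.float64(0.17416561460462185)) [319.4850283  288.34505422]
```

View pics/w1.png

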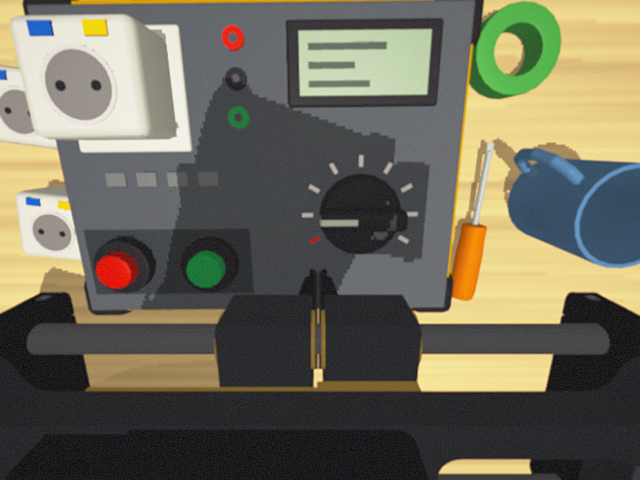

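The wrist view matches the prediction: dial skirt centre (361,214), pointer end (322,223), green (206,268). The closed fingertip at (318,280) is about 15 mm across. Now I lower it beside the pointer end, on the robot side of the bar.

Emit:
jog_arm:
  rows:
    - [0,0,0,0,0.02,0.2,0]
    - [0,0,0,0,0.02,0.4,0]
    - [0,0,0,0,0.02,0.5,0]
    - [0,0,0,0,0.02,0.57,0]
    - [0,0,0,0,0.02,0.57,0]

```text
time_s: 2.78
tool_pos: [0.5422, -0.1192, 0.1179]
eef_rot: [[1.0, -0.002, 0.0], [-0.002, -1.0, -0.0], [0.0, 0.0, -1.0]]
ft_force: [-1.0, -0.3, -0.5]
gripper_width: 0.0003
```

Emit:
jog_arm:
  rows:
    - [0,0,0,0.04,0,0,0]
    - [0,0,0,0.07,0,0,0]
    - [0,0,0,0.09,0,0,0]
    - [0,0,0,0.11,0,0,0]
    - [0,0,0,0.12,0,0,0]
    - [0,0,0,0.13,0,0,0]

```text
time_s: 3.52
tool_pos: [0.5553, -0.1187, 0.1176]
eef_rot: [[1.0, -0.001, 0.0], [-0.001, -1.0, -0.0], [0.0, 0.0, -1.0]]
ft_force: [-2.1, 2.5, 0.6]
gripper_width: 0.0005
```

Emit:
jog_arm:
  rows:
    - [0,0,0,0.01,0,0,0]
    - [0,0,0,0.02,0,0,0]
    - [0,0,0,0.03,0,0,0]
    - [0,0,0,0.04,0,0,0]
    - [0,0,0,0.05,0,0,0]
    - [0,0,0,0.05,0,0,0]

```text
time_s: 4.28
tool_pos: [0.5603, -0.1188, 0.1177]
eef_rot: [[1.0, -0.001, 0.0], [-0.001, -1.0, -0.0], [0.0, 0.0, -1.0]]
ft_force: [0.1, -0.9, 0.5]
gripper_width: 0.0005
```

```bash
python3 - <<'E'
from h import *
import cv2
a=manip.get_image("wrist")[:,:,::-1];b=manip.get_image("top")[:,:,::-1]
f=lambda i:cv2.resize(i,(400,400),interpolation=cv2.INTER_CUBIC)
cv2.imwrite("pics/w2.png",np.hstack([f(a[120:320,240:440]),f(b[190:290,340:440])]))
o=manip.get_obs();print(o['tool_pos'],o['ft_force'])
E
```

```text
[ 0.56014952 -0.11878881  0.1176109 ] [-0.56176142 -0.24446658  0.2749853 ]
```

View pics/w2.png

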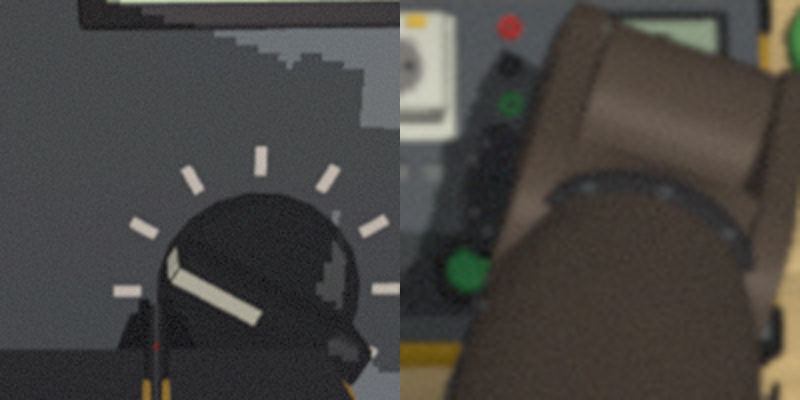

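One click done: the pointer line runs from (175,275) to (258,318), aimed at the 60° mark, with force near zero. Click 2 follows the arc.

Emit:
jog_arm:
  rows:
    - [0,0,0,0.02,0.01,0,0]
    - [0,0,0,0.04,0.02,0,0]
    - [0,0,0,0.06,0.025,0,0]
    - [0,0,0,0.08,0.035,0,0]
    - [0,0,0,0.1,0.045,0,0]
    - [0,0,0,0.11,0.05,0,0]
    - [0,0,0,0.12,0.055,0,0]
    - [0,0,0,0.12,0.055,0,0]

```text
time_s: 5.38
tool_pos: [0.5722, -0.1244, 0.1176]
eef_rot: [[1.0, -0.001, 0.0], [-0.001, -1.0, -0.0], [0.0, 0.0, -1.0]]
ft_force: [-0.3, 1.1, -0.5]
gripper_width: 0.0005
```

```bash
cat > look.py <<'E'
from h import *
import cv2,sys
def look(name):
    m=manip.camera_model("wrist");a=manip.get_image("wrist")[:,:,::-1]
    cv2.imwrite(f"pics/{name}.png",cv2.resize(a[120:320,240:440],(400,400),interpolation=cv2.INTER_CUBIC))
    # bright pixels within 26 mm of the dial axis at bar-top height = white line
    px=np.argwhere(a.min(2)>110)[:,::-1]
    X=np.array([ray('wrist',p,.128,m) for p in px]) if len(px)<40000 else None
    d=X[:,:2]-[.569,-.1505]; k=np.hypot(*d.T)<.029
    c=d[k]; 
    if k.sum()>5:
        q=c.mean(0);print('n',k.sum(),'mean mm',np.round(q*1e3,1),'angle',np.degrees(np.arctan2(q[1],q[0])))
    o=manip.get_obs();print(np.round(o['tool_pos'],4),np.round(o['ft_force'],1),o['time_s'])
if __name__=="__main__": look(sys.argv[1])
E
python3 look.py w3
```

```text
Traceback (most recent call last):
  File "look.py", line 14, in <module>
    if __name__=="__main__": look(sys.argv[1])
                             ~~~~^^^^^^^^^^^^^
  File "look.py", line 9, in look
    d=X[:,:2]-[.569,-.1505]; k=np.hypot(*d.T)<.029
      ~^^^^^^
TypeError: 'NoneType' object is not subscriptable
```

```bash
sed -i 's/ if len(px)<40000 else None//; s/px=np.argwhere(a.min(2)>110)\[:,::-1\]/px=np.argwhere(a[120:320,240:440].min(2)>110)[:,::-1]+[240,120]/' look.py; python3 look.py w4
```

```text
n 456 mean mm [10.5  1.2] angle 6.791130430980043
[ 0.5722 -0.1243  0.1176] [-0.6 -0.1 -0.3] 5.475
```

View pics/w4.png

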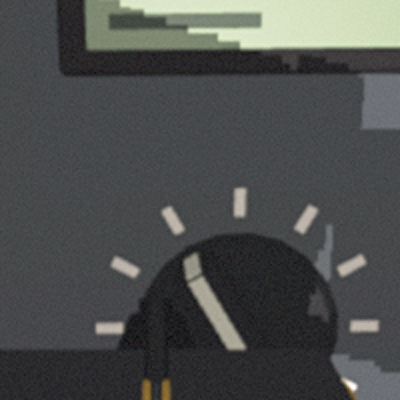

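Two clicks: the line from (192,265) to (238,348) points at the 30° mark. Click 3.

Emit:
jog_arm:
  rows:
    - [0,0,0,0.015,0.01,0,0]
    - [0,0,0,0.03,0.03,0,0]
    - [0,0,0,0.045,0.045,0,0]
    - [0,0,0,0.055,0.06,0,0]
    - [0,0,0,0.065,0.075,0,0]
    - [0,0,0,0.075,0.085,0,0]
    - [0,0,0,0.075,0.095,0,0]
    - [0,0,0,0.075,0.095,0,0]

```text
time_s: 6.48
tool_pos: [0.5796, -0.1339, 0.1176]
eef_rot: [[1.0, -0.001, 0.0], [-0.001, -1.0, -0.0], [0.0, 0.0, -1.0]]
ft_force: [-0.8, -0.3, -1.2]
gripper_width: 0.0008
```

```bash
python3 look.py w5
```

```text
n 232 mean mm [20.   1.5] angle 4.334877636173232
[ 0.5796 -0.1338  0.1176] [-0.1  0.   1. ] 6.525
```

View pics/w5.png

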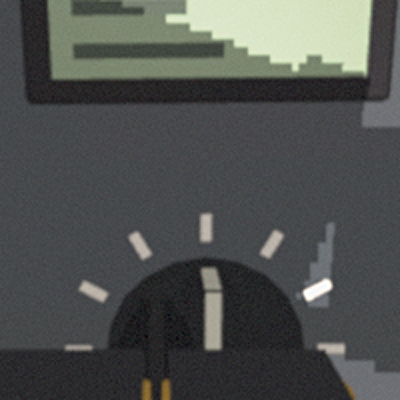

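Three clicks: the line is vertical at (212,320), at the 0° mark. For the last click I shift outward along the bar and push to the right.

Emit:
jog_arm:
  rows:
    - [0,0,0,0,-0.03,0,0]
    - [0,0,0,0.1,-0.03,0,0]
    - [0,0,0,0.195,-0.03,0,0]
    - [0,0,0,0.195,-0.01,0,0]
    - [0,0,0,0.195,0.01,0,0]
    - [0,0,0,0.195,0.025,0,0]
    - [0,0,0,0.195,0.04,0,0]
    - [0,0,0,0.195,0.055,0,0]

```text
time_s: 7.52
tool_pos: [0.5992, -0.1395, 0.118]
eef_rot: [[1.0, -0.001, 0.001], [-0.001, -1.0, -0.0], [0.001, 0.0, -1.0]]
ft_force: [0.9, 2.0, 2.6]
gripper_width: 0.0003
```

Emit:
jog_arm:
  rows:
    - [0,0,0,0,0.015,0,0]
    - [0,0,0,0,0.03,0,0]
    - [0,0,0,0,0.045,0,0]
    - [0,0,0,0,0.045,0,0]

```text
time_s: 8.02
tool_pos: [0.5989, -0.144, 0.1174]
eef_rot: [[1.0, -0.001, -0.0], [-0.001, -1.0, -0.0], [-0.0, 0.0, -1.0]]
ft_force: [0.3, -0.0, -0.7]
gripper_width: 0.0003
```

```bash
python3 look.py w6
```

```text
[ 0.599  -0.1439  0.1175] [0.9 0.5 0.5] 8.075
```

View pics/w6.png

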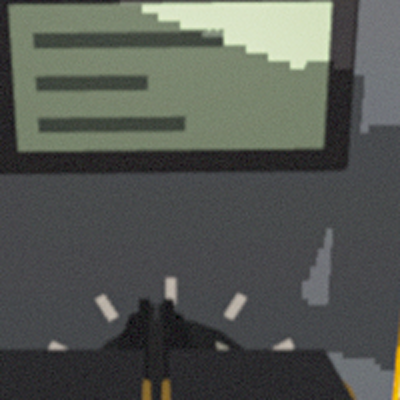

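The line's end shows at (222,345) by the −30° mark and the force is near zero. I'm backing off, lifting, moving over toward green and checking the dial from there.

Emit:
jog_arm:
  rows:
    - [0,0,0,0,-0.06,0,0]
    - [0,0,0,0,-0.08,-0.2,0]
    - [0,0,0,0,-0.08,-0.5,0]
    - [0,0,0,-0.3,-0.4,-0.55,0]
    - [0,0,0,-0.68,-0.9,-0.55,0]
    - [0,0,0,-0.68,-0.9,-0.55,0]
    - [0,0,0,-0.68,-0.9,-0.55,0]

```text
time_s: 8.95
tool_pos: [0.5317, -0.0536, 0.173]
eef_rot: [[1.0, -0.0, 0.001], [-0.0, -1.0, -0.0], [0.001, 0.0, -1.0]]
ft_force: [0.5, 0.2, -0.2]
gripper_width: 0.0
```

```bash
sed -i 's/120:320,240:440/120:320,240:440/; s/(400,400)/(600,600)/' look.py; sed -i 's/a\[120:320,240:440\],/a[130:330,180:440],/; s/(600,600)/(780,600)/' look.py; python3 look.py w7; python3 - <<'E'
from h import *
m=manip.camera_model('wrist')
f=lambda p:np.round((p-np.array([180,130]))*3,0)
for a in (0,-30): print(a,f(proj('wrist',np.array([.569+.029*np.cos(np.radians(a)),-.1505+.029*np.sin(np.radians(a)),.128]),m)))
print(f(proj('wrist',np.array([.569,-.1505,.128]),m)),f(proj('wrist',np.array([.5315,-.039,.118]),m)))
E
```

```text
[ 0.532  -0.054   0.1728] [ 0.6  0.4 -0.6] 9.0
0 [877.  95.]
-30 [944. 113.]
[861. 232.] [352. 383.]
```

View pics/w7.png

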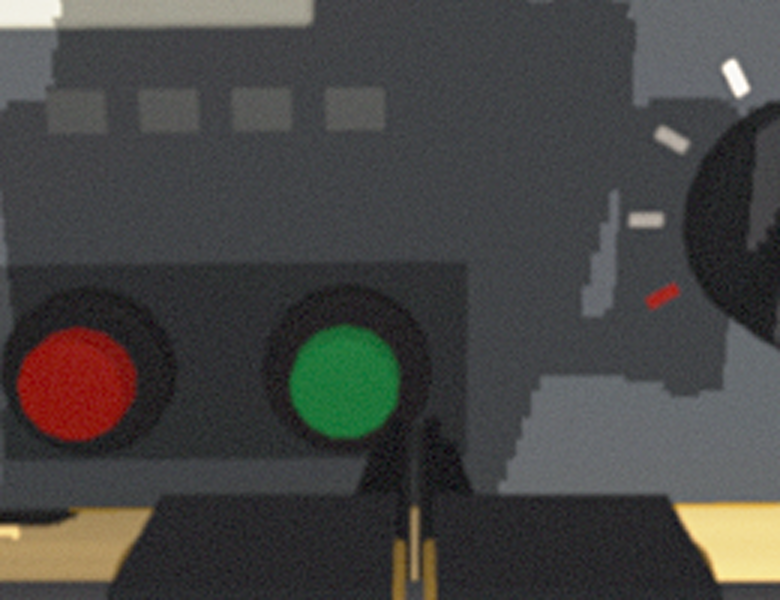

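Green is at (345,382) against a predicted (352,383), so within 1.5 mm. The dial was cut off, so I'm taking one crop of it.

```bash
python3 - <<'E'
from h import *
import cv2
a=manip.get_image("wrist")[:,:,::-1]; cv2.imwrite("pics/w8.png",cv2.resize(a[140:280,390:550],None,fx=4,fy=4,interpolation=cv2.INTER_CUBIC))
E
```

```text
(no output)
```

View pics/w8.png

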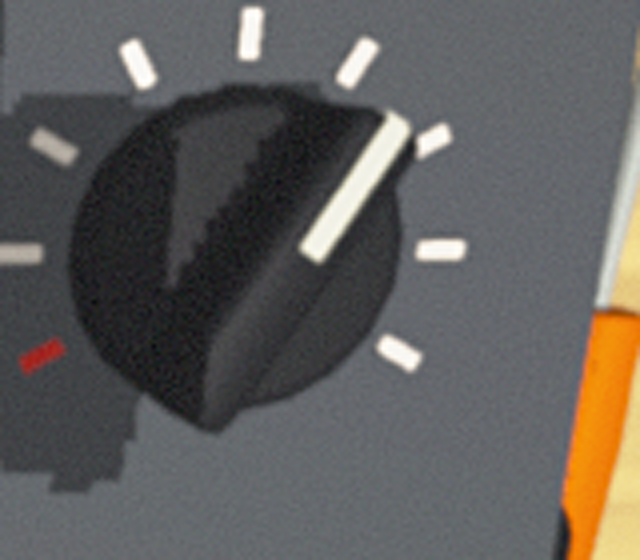

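The white line runs (310,255)→(397,120), about 33° right of forward, which is the −30° stop and four clicks from the start. Next, green: centre over it and lower.

Emit:
jog_arm:
  rows:
    - [0,0,0,0,-0.08,0,0]
    - [0,0,0,0,-0.155,0,0]
    - [0,0,0,0,-0.155,0.2,0]
    - [0,0,0,0,-0.155,0.4,0]
    - [0,0,0,0,-0.155,0.5,0]
    - [0,0,0,0,-0.155,0.5,0]

```text
time_s: 9.8
tool_pos: [0.5312, -0.0381, 0.1223]
eef_rot: [[1.0, -0.001, -0.001], [-0.001, -1.0, 0.0], [-0.001, -0.0, -1.0]]
ft_force: [-0.6, 0.2, 1.4]
gripper_width: 0.0002
```

Emit:
jog_arm:
  rows:
    - [0,0,0,0,0,0.02,0]
    - [0,0,0,0,0,0.04,0]
    - [0,0,0,0,0,0.06,0]
    - [0,0,0,0,0,0.075,0]
    - [0,0,0,0,0,0.085,0]
    - [0,0,0,0,0,0.085,0]

```text
time_s: 10.55
tool_pos: [0.5316, -0.0383, 0.1159]
eef_rot: [[1.0, -0.001, 0.002], [-0.001, -1.0, -0.0], [0.002, 0.0, -1.0]]
ft_force: [-5.0, 1.8, 24.0]
gripper_width: 0.0006
```

24 N at z 0.116 is more than the spring gives. Before judging, I'll read the settled state and feel the force against height while rising.

```bash
python3 - <<'E'
from h import *
import cv2
a=manip.get_image("wrist")[:,:,::-1]; cv2.imwrite("pics/w9.png",a)
cv2.imwrite("pics/s9.png",manip.get_image("scene")[:,:,::-1])
o=manip.get_obs();print(o['tool_pos'],o['ft_force'],o['torque'],o['joints'],o['time_s'])
E
```

```text
[ 0.5316304  -0.03826788  0.11590931] [-5.84671306  2.47405377 23.03380596] [ 0.48258408  1.1405304  -0.03846078] [-1.12184906e+01  2.80153133e+01  1.08295736e+02 -2.29141859e-03
  4.35702617e+01  7.88452160e+01] 10.65
```

Emit:
jog_arm:
  rows:
    - [0,0,0,0,0,-0.01,0]
    - [0,0,0,0,0,-0.01,0]

```text
time_s: 10.9
tool_pos: [0.5316, -0.0382, 0.1161]
eef_rot: [[1.0, -0.001, 0.001], [-0.001, -1.0, -0.0], [0.001, 0.0, -1.0]]
ft_force: [-2.4, 2.6, 14.2]
gripper_width: 0.0002
```

Emit:
jog_arm:
  rows:
    - [0,0,0,0,0,-0.01,0]
    - [0,0,0,0,0,-0.01,0]

```text
time_s: 11.15
tool_pos: [0.5315, -0.0382, 0.1164]
eef_rot: [[1.0, -0.001, 0.001], [-0.001, -1.0, -0.0], [0.001, 0.0, -1.0]]
ft_force: [0.1, 2.3, 4.1]
gripper_width: 0.0005
```

Emit:
jog_arm:
  rows:
    - [0,0,0,0,0,-0.01,0]
    - [0,0,0,0,0,-0.01,0]

```text
time_s: 11.4
tool_pos: [0.5315, -0.0383, 0.1172]
eef_rot: [[1.0, -0.001, 0.001], [-0.001, -1.0, -0.0], [0.001, 0.0, -1.0]]
ft_force: [1.4, 2.2, 2.9]
gripper_width: 0.0005
```

Emit:
jog_arm:
  rows:
    - [0,0,0,0,0,-0.01,0]
    - [0,0,0,0,0,-0.01,0]

```text
time_s: 11.65
tool_pos: [0.5314, -0.0383, 0.1182]
eef_rot: [[1.0, -0.001, 0.0], [-0.001, -1.0, -0.0], [0.0, 0.0, -1.0]]
ft_force: [2.2, 2.1, 3.2]
gripper_width: 0.0003
```

Emit:
jog_arm:
  rows:
    - [0,0,0,0,0,-0.01,0]
    - [0,0,0,0,0,-0.01,0]

```text
time_s: 11.9
tool_pos: [0.5313, -0.0383, 0.1192]
eef_rot: [[1.0, -0.001, 0.0], [-0.001, -1.0, -0.0], [0.0, 0.0, -1.0]]
ft_force: [2.4, 1.5, 3.2]
gripper_width: 0.0008
```

The stop is hard at z ≈ 0.1163 with about 4 N of spring just above it, and the finger is still loaded 3 mm up. That fits a bottomed button with a few mm of height offset. I'll keep rising to find the release height.

Emit:
jog_arm:
  rows:
    - [0,0,0,0,0,-0.01,0]
    - [0,0,0,0,0,-0.01,0]

```text
time_s: 12.15
tool_pos: [0.5312, -0.0383, 0.1201]
eef_rot: [[1.0, -0.001, -0.0], [-0.001, -1.0, -0.0], [-0.0, 0.0, -1.0]]
ft_force: [1.4, -1.0, 2.2]
gripper_width: 0.0004
```

Emit:
jog_arm:
  rows:
    - [0,0,0,0,0,-0.01,0]
    - [0,0,0,0,0,-0.01,0]

```text
time_s: 12.4
tool_pos: [0.5312, -0.0383, 0.1211]
eef_rot: [[1.0, -0.001, -0.0], [-0.001, -1.0, -0.0], [-0.0, 0.0, -1.0]]
ft_force: [1.6, -0.8, 2.5]
gripper_width: 0.0007
```

Emit:
jog_arm:
  rows:
    - [0,0,0,0,0,-0.01,0]
    - [0,0,0,0,0,-0.01,0]

```text
time_s: 12.65
tool_pos: [0.5311, -0.0383, 0.1221]
eef_rot: [[1.0, -0.001, -0.0], [-0.001, -1.0, -0.0], [-0.0, 0.0, -1.0]]
ft_force: [0.6, -1.1, 1.0]
gripper_width: 0.0002
```

Emit:
jog_arm:
  rows:
    - [0,0,0,0,0,-0.01,0]
    - [0,0,0,0,0,-0.01,0]

```text
time_s: 12.9
tool_pos: [0.531, -0.0382, 0.123]
eef_rot: [[1.0, -0.001, -0.001], [-0.001, -1.0, 0.0], [-0.001, -0.0, -1.0]]
ft_force: [0.2, -0.8, 0.3]
gripper_width: 0.0004
```

Emit:
jog_arm:
  rows:
    - [0,0,0,0,0,-0.02,0]
    - [0,0,0,0,0,-0.02,0]

```text
time_s: 13.15
tool_pos: [0.5313, -0.0382, 0.1252]
eef_rot: [[1.0, -0.001, 0.0], [-0.001, -1.0, -0.0], [0.0, 0.0, -1.0]]
ft_force: [-1.2, 0.6, -0.1]
gripper_width: 0.0007
```

Release came at z ≈ 0.122 and the stop at 0.1163, so about 6 mm, the full travel. I'll lift away and check the final state.

Emit:
jog_arm:
  rows:
    - [0,0,0,0,0,-0.3,0]
    - [0,0,0,0,0.1,-0.6,0]
    - [0,0,0,-0.3,0.5,-0.8,0]
    - [0,0,0,-0.3,0.5,-0.8,0]
    - [0,0,0,-0.3,0.5,-0.8,0]
    - [0,0,0,-0.3,0.5,-0.8,0]

```text
time_s: 13.9
tool_pos: [0.5014, -0.0876, 0.2045]
eef_rot: [[1.0, -0.0, -0.001], [-0.0, -1.0, 0.0], [-0.001, -0.0, -1.0]]
ft_force: [-0.5, 0.2, -0.3]
gripper_width: 0.0
```

```bash
python3 - <<'E'
from h import *
import cv2
a=manip.get_image("wrist")[:,:,::-1]; cv2.imwrite("pics/w10.png",a)
o=manip.get_obs();print(o['tool_pos'],o['ft_force'],o['dq'],o['time_s'])
E
```

```text
[ 0.50139338 -0.08759429  0.20452273] [ 0.16157273 -0.45659311 -0.07178767] [-0.06899682 -0.01804022  0.09730975  0.01541759  0.10828503 -0.19978764] 13.95
```

View pics/w10.png

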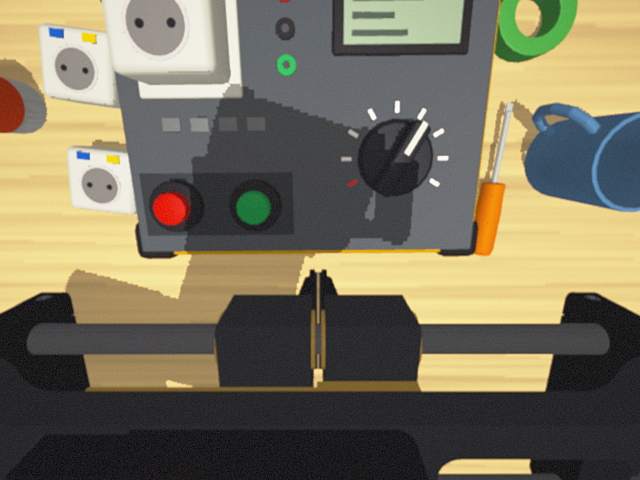

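The final view shows the pointer (405,155)→(427,123) still in the −30° stop. The green (254,208) and red (171,209) buttons are up, the loose things are in place and the arm is clear. Handing in.

```bash
python3 -c "
from station import manip
print(manip.sign_off())"
```

```text
the job is handed in; nothing more can be done
None
```

I turned the dial four clicks clockwise, one at a time, with the closed fingertip, taking it from the second mark to the sixth. I then pressed the green button to its stop and let it come up. The job was handed in at about 14 s of the 48 s allowed; no verdict was reported.

- **Dial:** after the press, the last picture shows the pointer still on the sixth mark. Readings between push steps showed at most about 3.5 N, so the 20 N limit was not approached as far as I could see.
- **Green button:** the force felt on the way up was a spring load from the hard stop at z 0.1163 to release at about 0.122. That is about 5.9 mm, the full travel. I pressed a little past the stop, so the force there reached 24 N.
- **Everything else:** in the last picture the red and green buttons are up, the arm is clear (force about 0 N) and the loose items in view have not visibly moved. The spray can is only partly in that picture.
- **Disagreement:** the button's stop and release heights read about 4 mm higher than the tester's given sizes predict (0.112 and 0.118). I did not trace the cause; the travel itself matched.

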